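Park the short plug, then engage and hold the interlock plug

ROBOT

A 6-joint arm with a two-finger parallel gripper is mounted at the origin on a cart in front of the work surface, level with it; the furniture and walls round the work are solid. World frame = base frame: x ahead of the robot, y to its left, z up, the work surface at z = 0. Lengths are in mm, angles in rad, forces in N, time in s.
With the tool pointing down it reaches from about 350 to 1000 mm from the base axis. Payload 7.1 kg.
Tool frame: the origin (TCP) lies on the centre line of the jaws, within the pads' length; the fingertips stand 17 mm ahead of it and the grasp point (between the pads) lies 2 mm behind it; z points along the fingers, y is the line along which they close (so a half turn about z gives the same grasp; the last joint's range is limited). The gripper opens to 85 mm and grips with 20 to 120 N. Pads are 22 mm wide; open, the fingers measure 114 mm over their backs; the gripper's body (76 mm by 85 mm) begins 54 mm behind the grasp point. The pads swing forward as they close: fully open they stand 13 mm farther back than shut.
Start: joints at [-1.366, 0.423, 1.63, -0, 1.089, -0.019], TCP at [138.73, -609.392, 248.319] pointing down, gripper open.
Joint ranges: [-3, 3], [-0.9, 2.11], [0.09, 2.58], [-1.31, 4.45], [0.11, 2.69], [-2.54, 2.54]. Speed limits (rad/s): [2.39, 2.39, 3.01, 3.14, 3.14, 3.14].

INTERFACE

Orientations are given as a unit quaternion [x, y, z, w].
In Python, from station import observe, camera, camera_params, finish_job gives the robot as it stands.
- The arm moves only by the tool carry_out, never from a script. Its argument "commands" is a list of rows, each a list of 5 numbers: the shift along the tool's x, y, z in parts of the range, where 1.0 means 50 cm, then the turn about the tool's z in fractions of the full range, 1 being 120 degrees, then the opening, from 0 (shut) to 1 (fully open). A call has 1 to 12 rows; each row is the pose to reach, as a shift and turn from the pose commanded when the call began, along the tool's axes at that moment; what a row does not reach only later rows make up. A row lasts 1/12 s, in which the tool goes at most 41.7 mm and 7.16 degrees, less where a joint would pass 70% of its speed; a pose out of reach is approached as far as the arm can. No shift or turn number may pass 1 either way. A call with a gripper value outside its range is refused whole. The fingers move at their own pace and stop on an object; "grip_force" is the grip in N (left out, the last holds). Time passes only in rows, so rows that repeat a pose let the fingers close. It gives the time, the measured TCP pose, the force, the opening and the grip force at its end, in the units of the state.
- observe(): the state, without advancing time (a new reading comes with each control period).
- camera(name): name is "scene" or "side" or "wrist"; returns the picture (420x560x3 uint8, red, green, blue); there is no depth.
- camera_params(name): a dict with "camera_matrix" (3x3 intrinsics, pixels), "dist_coeffs" ([k1, k2, p1, p2, k3] as OpenCV has them; the pictures are not rectified), "R" (3x3) and "t" (3): a world point X has camera coordinates R X + t. Camera axes: x right, y down, z forward; pixel columns grow to the right and rows downward; lengths in mm; the calibration is good to about 2 mm. A picture is of the moment at which its call begins: read the wrist's pose just before it. camera_params takes no time and is no camera call; for the wrist camera it gives the pose at the moment of the call.
- finish_job(): hands the job in; it is judged then, once.
The state is a dict: "time": time; "qpos": joint angles; "joint_vel": joint speeds; "effort": joint torques, N m; "ee_pos": TCP position; "eef_rot": TCP orientation; "wrist_force": force on the tool from outside, world axes, zero at the start; "torque": the same for the moment, N m; "width": finger opening in mm; "finger_force": force on a finger pad.
Only numpy, scipy, OpenCV 4.12 (cv2) and the standard library are available. Lean on these libraries where they do the work, as an engineer would, in place of code of your own. Each camera call takes 0.05 s, during which the arm holds its last target. There are 200 camera calls.

TASK

Stand the short bayonet plug from the table upright in the row (trough) of the rack that already holds the other short plug, and let it go. Then take the long plug from the table, push it into the interlock socket against its spring, twist it about a quarter turn clockwise (seen from above) until it stops, and hold it seated there: the socket springs back when let go, so finish while still gripping the turned plug. Leave the vial, the ball driver and the small T-connector where they are.

Things in the scene. Friction and masses are not known exactly. Their poses are not given: they have to be found in the camera images.
- plug_short: short bayonet plug standing loose on the table, 54 mm tall, about 90 g. Origin: centre of underside, z up its axis. Foot: steel lug bar 42 mm long (its x), 6 wide, 6 high, flush with the underside; round barrel 24 mm dia. up to 28 mm; on top an aluminium head 26 high, 30 long (x), 26 wide (y): grip its two grooved flats facing +y and -y. Same after half a turn
- plug_long: long bayonet plug standing loose on the table, 74 mm tall, about 90 g; like the short one (same lug bar along x, same head with flats facing +y and -y) but the barrel reaches 48 mm and the head 48 to 74 mm. Origin: centre of underside, z up its axis
- parked_short: another 54 mm short plug, standing in one trough of the rack; it shows which row is for short plugs and stays there. Origin: centre of its underside
- parked_long: another 74 mm long plug, standing in the other trough of the rack; it stays there. Origin: centre of its underside
- rack: fixed grey open rack, 116 mm (its x) by 124 mm (y), floor 4 mm thick, walls 18 mm high, 4 mm thick; a wall along its y parts it into two troughs (rows), each 52 mm wide, 116 long, centred at x = -28 and +28 mm. Each holds one parked plug about 30 mm to one side of its middle (y about +30 or -30 mm); its other end is free. Origin: centre of underside, z up
- socket: fixed round interlock socket, 72 mm dia. (foot flange 92), 40 mm high. Its 5 mm thick face plate has a keyhole: 29 mm round hole crossed by a slot 47 mm long, 11 mm wide along the socket's x. A plug goes in foot down, lugs (its x) in line with the slot, either way round, turns clockwise under the plate, and then, if not pressed, rests with its underside at 29 mm. Origin: centre of underside, z up
- socket_mouth (a point): centre of the keyhole at the top of the face plate, 40 mm above the socket's origin; x along the slot. A plug's underside meets the sprung rotor 8.5 mm below this point; at 11 mm or more below it the lugs are clear under the plate and the plug can be turned; bottom stop at 22.5 mm
- socket_press (a joint): how far the socket's rotor is pressed down, m: 0 at rest, 0.014 at the bottom stop; its spring takes 4 N to start and 11 N at the stop
- socket_turn (a joint): how far the socket's rotor is turned clockwise seen from above, rad: 0 at rest (its forks in line with the slot), 1.35 at the stop. Brass forks take the plug's lugs along, with up to 0.14 rad of play, so the plug itself turns up to about 1.5 rad. A spring turns it back (0.04 N m at rest, 0.2 N m at the stop)
- vial: small brown glass vial with a blue cap, 25 mm across, 52 mm tall, a bystander between the socket and the white chamber; leave alone. Origin: centre of its underside
- driver: ball driver lying behind the plugs, 172 mm long, a bystander; leave alone. Origin: centre of its underside
- adapter: small metal T-shaped connector, 35x42x14 mm, a bystander; leave alone. Origin: centre of its underside

How it is judged (in metres and radians):
On the way, in this order (a step that is already met when the one before it is completed fails the run):
1. the short plug from the table stands upright, let go, in the trough that holds the parked short plug (angle between each of plug_short, parked_short, parked_long's own z axis and vertical below 0.15 rad and z of plug_short in the frame of rack between 0.002 and 0.009 m and y of plug_short in the frame of rack between -0.058 and 0.058 m and x of plug_short in the frame of rack between -0.054 and 0.054 m and contact force between the fingers and plug_short below 0.1 N and z of parked_short in the frame of rack between 0.002 and 0.009 m and y of parked_short in the frame of rack between -0.058 and 0.058 m and x of parked_short in the frame of rack between -0.054 and 0.054 m and contact force between the fingers and parked_short below 0.1 N and z of parked_long in the frame of rack between 0.002 and 0.009 m and y of parked_long in the frame of rack between -0.058 and 0.058 m and x of parked_long in the frame of rack between -0.054 and 0.054 m and contact force between the fingers and parked_long below 0.1 N and ((x of each of plug_short, parked_short in the frame of rack above 0.01 m and x of parked_long in the frame of rack below -0.01 m) or (x of each of plug_short, parked_short in the frame of rack below -0.01 m and x of parked_long in the frame of rack above 0.01 m))), for 0.2 s.
2. the long plug is in the socket, its lugs below the face plate, and turned clockwise so that the rotor reads over 1.1 rad (horizontal distance between plug_long and socket below 0.006 m and z of plug_long in the frame of socket below 0.0305 m and angle between plug_long's own z axis and vertical below 0.15 rad and value of joint socket_turn above 1.1 rad), for 0.3 s.
At the end, for the whole second after the job is handed in: Both short plugs upright (0.15 rad) in one trough, the parked long plug upright in the other, all untouched. The long plug upright in the socket, within 6 mm of its axis, underside 9.5 mm or more below the plate top, rotor over 1.1 rad, gripped with over 3 N (all of step 1 and all of step 2 and contact force between the fingers and plug_long above 3 N); the arm keeps its last pose, push and grip.
It fails at once if the vial, the ball driver or the connector is pushed more than 30 mm (distance of any of vial, driver, adapter from where it was at the start of the episode above 0.03 m).
It also fails if it takes over 48 s, if anything falls off the work surface, if the arm or the gripper's body presses on something with over 40 N, if the wrist force passes 120 N, or if a joint passes its speed limit or range.

## Working session

There is one attempt and no reset: what is moved stays moved. The work goes in short steps, Python scripts to look and compute and a tool call to move; the robot and the scene stay as the last step left them, time stands still between calls to the robot, and variables do not carry over. Pictures are saved under pics/ and viewed, at most 10 in all, crops included, and the job is handed in when it is done.

Besides the shell and the picture viewer there is one more tool, called after "Request:" in YAML: its name, and indented under it one key for each argument. carry_out: Moves the arm, as the interface text tells. Its arguments: {"type":"object","properties":{"commands":{"type":"array","items":{"type":"array","items":{"type":"number"}}},"grip_force":{"type":"number"}},"required":["commands"]}

```bash
mkdir -p pics; python3 - <<'E'
from station import *
import cv2,numpy as np
s=observe();print(s)
for n in("scene","side","wrist"):
    p=camera_params(n);im=camera(n);cv2.imwrite(f"pics/{n}0.png",im[:,:,::-1]);print(n,{k:np.round(np.array(v),3).tolist() for k,v in p.items()})
E
```

```text
{'time': 0.0, 'qpos': array([-1.36603519e+00,  4.23858810e-01,  1.63073496e+00,  2.68336325e-06,
        1.08859464e+00, -1.90134835e-02]), 'joint_vel': array([ 0.00089527,  0.0004479 ,  0.00098415,  0.00103535, -0.00085354,
        0.0002815 ]), 'effort': array([ 1.36962786e-03, -5.57383740e+01, -2.81744027e+01,  2.38769729e-05,
        7.48033344e-03, -1.09941513e-05]), 'ee_pos': array([ 138.60133735, -608.87826178,  247.51679055]), 'eef_rot': array([ 9.93746895e-01,  1.11653353e-01, -7.28123944e-05, -7.94549316e-04]), 'wrist_force': array([ 0.24277962,  0.17394179, -0.00265243]), 'torque': array([ 0.04730221, -0.02018264, -0.01538679]), 'finger_force': 0.0, 'width': 85.3127770495043}
scene {'camera_matrix': [[492.952, 0.0, 282.621], [0.0, 492.952, 200.482], [0.0, 0.0, 1.0]], 'dist_coeffs': [-0.151, 0.0, 0.0, 0.0, 0.0], 'R': [[0.996, -0.09, 0.01], [-0.074, -0.868, -0.491], [0.053, 0.488, -0.871]], 't': [-546.525, -163.089, 1018.186]}
side {'camera_matrix': [[468.324, 0.0, 283.86], [0.0, 468.324, 215.705], [0.0, 0.0, 1.0]], 'dist_coeffs': [0.045, 0.0, 0.0, 0.0, 0.0], 'R': [[0.919, -0.395, -0.014], [-0.264, -0.586, -0.766], [0.294, 0.707, -0.643]], 't': [-579.262, 44.642, 920.093]}
wrist {'camera_matrix': [[309.734, 0.0, 276.357], [0.0, 309.734, 211.487], [0.0, 0.0, 1.0]], 'dist_coeffs': [-0.046, 0.0, 0.0, 0.0, 0.0], 'R': [[0.222, -0.975, -0.0], [-0.923, -0.21, 0.323], [-0.315, -0.071, -0.946]], 't': [-623.877, -41.393, 380.861]}
```

View pics/scene0.png

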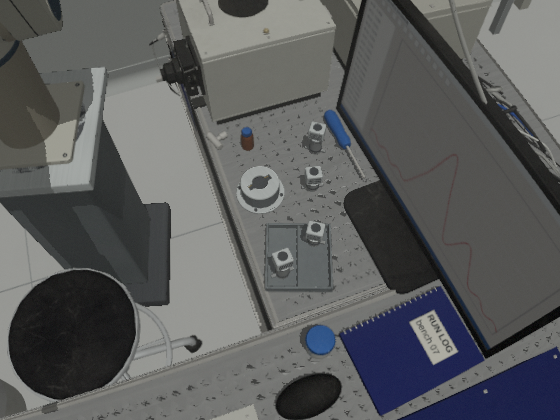

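View pics/side0.png

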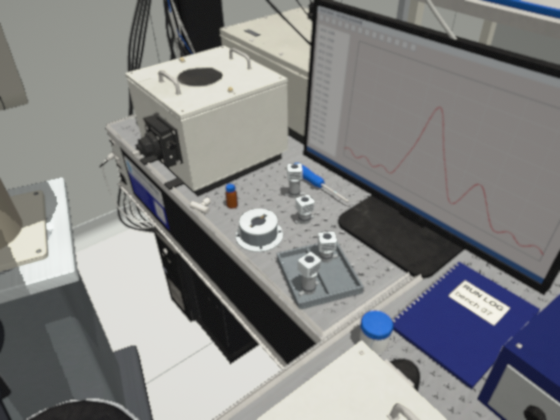

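View pics/wrist0.png

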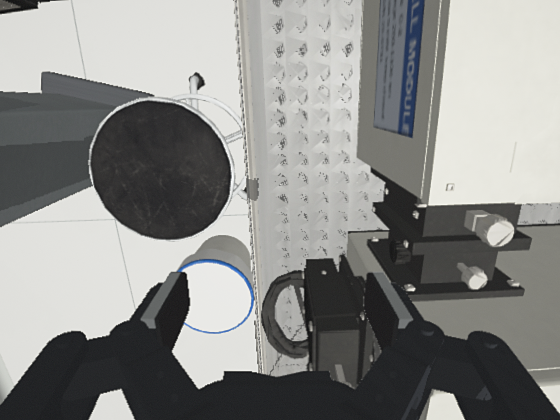

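The scene picture shows the socket at about (260,186), the short plug at (315,177) and the long plug at (317,130). The rack is around (298,257), with one parked plug at (315,232) and the taller one at (282,262). In the side picture the same things appear at: socket (260,222), short plug (305,207), long plug (295,173), parked short (328,243), parked long (308,262). The wrist camera is still looking elsewhere.

```bash
cat > h.py <<'E'
from station import *
import cv2,numpy as np
from scipy.spatial.transform import Rotation as Ro
def ray(p,uv):
    K=np.array(p["camera_matrix"],float);d=np.array(p["dist_coeffs"],float)
    u=cv2.undistortPoints(np.array(uv,float).reshape(-1,1,2),K,d).reshape(-1,2)
    R=np.array(p["R"]);t=np.array(p["t"])
    return -R.T@t, np.c_[u,np.ones(len(u))]@R
def onz(p,uv,z):
    c,d=ray(p,uv);return c+d*((np.array(z)-c[2])/d[:,2])[:,None]
def tri(ps,uvs):
    A=0;b=0
    for p,uv in zip(ps,uvs):
        c,d=ray(p,[uv]);d=d[0]/np.linalg.norm(d[0]);M=np.eye(3)-np.outer(d,d);A=A+M;b=b+M@c
    return np.linalg.solve(A,b)
def proj(p,X):
    return cv2.projectPoints(np.array(X,float).reshape(-1,1,3),cv2.Rodrigues(np.array(p["R"],float))[0],np.array(p["t"],float),np.array(p["camera_matrix"],float),np.array(p["dist_coeffs"],float))[0].reshape(-1,2)
def totool(X,s=None):  # shift cm in tool axes to bring TCP to X
    s=s or observe();return Ro.from_quat(s["eef_rot"]).inv().apply(np.array(X)-s["ee_pos"])/10
E
python3 - <<'E'
from h import *
a,b=camera_params("scene"),camera_params("side")
for n,u,v in [("short",(315,173),(305,201)),("long",(317,127),(295,168)),("pshort",(316,229),(328,237)),("plong",(282,257),(308,258)),("sock",(260,184),(259,220)),("vialcap",(246,131),(231,187)),("T",(217,138),(201,206)),("lid",(320,337),(377,323))]:
    print(n,tri([a,b],[u,v]).round())
print(onz(a,[(265,225),(329,224),(330,290),(265,290)],22).round())
s=observe();print(Ro.from_quat(s["eef_rot"]).as_matrix().round(2));p=camera_params("wrist");print(-np.array(p["R"]).T@p["t"]-s["ee_pos"])
ims=[cv2.resize(cv2.imread("pics/scene0.png")[105:300,200:350],None,fx=2.6,fy=2.6,interpolation=2),cv2.resize(cv2.imread("pics/side0.png")[150:313,185:365],None,fx=2.2,fy=2.2,interpolation=2)]
h=max(i.shape[0] for i in ims);cv2.imwrite("pics/c1.png",np.hstack([cv2.copyMakeBorder(i,0,h-i.shape[0],0,0,0) for i in ims]))
E
```

```text
short [ 588. -208.   52.]
long [ 604. -120.   72.]
pshort [ 575. -327.   62.]
plong [ 511. -383.   87.]
sock [ 486. -223.   50.]
vialcap [ 469. -104.   53.]
T [408. -79.   5.]
lid [ 562. -508.   48.]
[[ 490. -292.   22.]
 [ 605. -300.   22.]
 [ 590. -424.   22.]
 [ 481. -414.   22.]]
[[ 0.98  0.22 -0.  ]
 [ 0.22 -0.98  0.  ]
 [ 0.   -0.   -1.  ]]
[ 81.70746562  19.13858617 125.90454467]
```

View pics/c1.png

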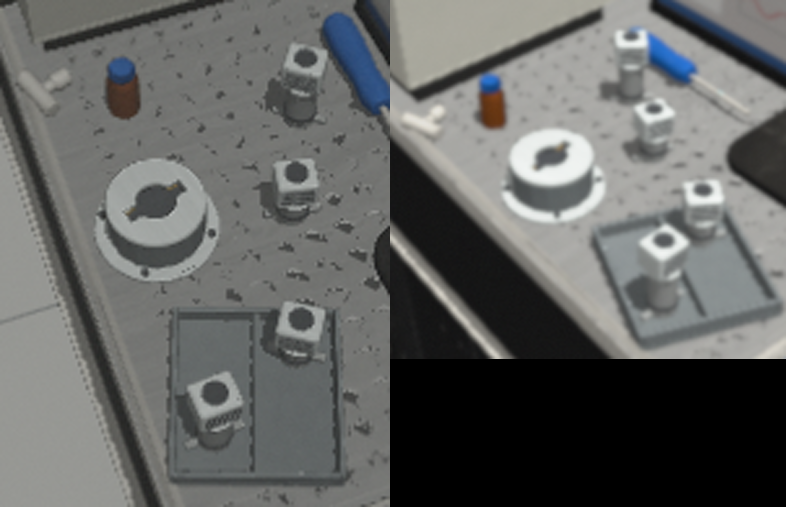

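The crop shows both table plugs standing with lugs roughly along world x. The parked short plug is at the far end of the right trough, whose near end is free, and the parked long plug is in the left trough. The socket slot runs about (130,215)–(182,187) in the crop. Next I check the monitor clearance, then move the wrist camera over the scene.

```bash
python3 - <<'E'
from h import *
a,b=camera_params("scene"),camera_params("side")
for n,u,v in [("mon bl",(339,105),(305,160)),("mon tl",(372,0),(318,2)),("chamber corner top",(207,67),(178,97)),("chamber right top",(332,42),(284,84))]:
    print(n,tri([a,b],[u,v]).round())
print(totool([540,-230,270]))
E
```

```text
mon bl [667. -30.  22.]
mon tl [ 644. -145.  390.]
chamber corner top [ 405. -127.  265.]
chamber right top [625. -37. 213.]
[ 47.54556042 -28.05317235  -2.19388135]
```

Units first: shifts go in shares of 50 cm and turns go in shares of 120 degrees. So 47.5 cm / 50 = 0.95, 40 cm / 50 = 0.8, 0.22 rad / 2.0944 = 0.105.

Request:
carry_out:
  commands:
    - [0.2,-0.12,-0.02,0.0239,0.6]
    - [0.4,-0.24,-0.04,0.0477,0.6]
    - [0.6,-0.36,-0.04,0.0716,0.6]
    - [0.8,-0.48,-0.04,0.105,0.6]
    - [0.95,-0.56,-0.044,0.105,0.6]
    - [0.95,-0.56,-0.044,0.105,0.6]
    - [0.95,-0.56,-0.044,0.105,0.6]
    - [0.95,-0.56,-0.044,0.105,0.6]
    - [0.95,-0.56,-0.044,0.105,0.6]
    - [0.95,-0.56,-0.044,0.105,0.6]
    - [0.95,-0.56,-0.044,0.105,0.6]
    - [0.95,-0.56,-0.044,0.105,0.6]

```text
time: 1.15
ee_pos: [502.9, -264.7, 268.8]
eef_rot: [1.0, 0.002, -0.0, -0.0]
wrist_force: [1.0, -0.2, 0.2]
width: 51.5
finger_force: 0.0
```

```bash
python3 - <<'E'
from h import *
a=camera_params("scene");print(onz(a,[(215,122),(270,110),(335,95)],0).round())
s=observe();print(s["time"],s["ee_pos"],s["qpos"],s["joint_vel"].round(3))
im=camera("wrist");cv2.imwrite("pics/w1.png",im[:,:,::-1]);np.save("w1p.npy",camera_params("wrist"),allow_pickle=True)
E
```

```text
[[404. -33.   0.]
 [521. -11.   0.]
 [665.  20.   0.]]
1.15 [ 502.94280693 -264.6558892   268.75627298] [-5.05320092e-01  3.16887172e-01  1.73911344e+00 -4.27037872e-05
  1.08578163e+00  1.06165195e+00] [ 0.851  0.209 -0.344 -0.002  0.124  0.844]
```

View pics/w1.png

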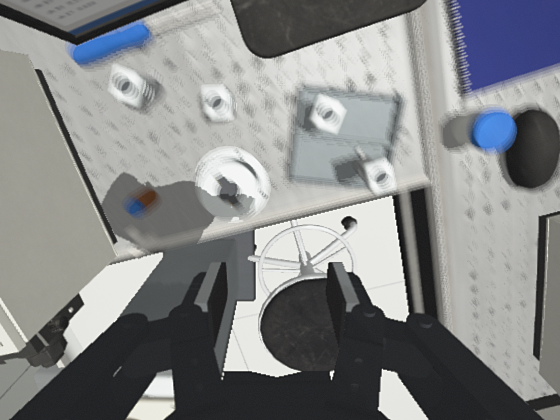

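The picture is motion-blurred because the arm was still moving. All the plugs, the rack and the socket are in the upper half (rows 80–220). I'll settle a bit further forward and retake it.

Converted, 4 cm / 50 = 0.08.

Request:
carry_out:
  commands:
    - [0.08,0,0,0,0.6]
    - [0.08,0,0,0,0.6]
    - [0.08,0,0,0,0.6]
    - [0.08,0,0,0,0.6]
    - [0.08,0,0,0,0.6]
    - [0.08,0,0,0,0.6]
    - [0.08,0,0,0,0.6]
    - [0.08,0,0,0,0.6]
    - [0.08,0,0,0,0.6]

```text
time: 1.95
ee_pos: [541.5, -266.6, 269.0]
eef_rot: [1.0, 0.002, 0.0, 0.0]
wrist_force: [-0.4, 0.8, 0.2]
width: 51.5
finger_force: 0.0
```

```bash
python3 - <<'E'
from h import *
s=observe();print(s["time"],s["ee_pos"],s["joint_vel"].round(3))
p=camera_params("wrist");im=camera("wrist");cv2.imwrite("pics/w2.png",im[:,:,::-1]);np.save("w2p.npy",p,allow_pickle=True)
cv2.imwrite("pics/w2c.png",cv2.resize(im[60:310,60:460,::-1],None,fx=2,fy=2,interpolation=2))
E
```

```text
1.95 [ 541.51711832 -266.60066     268.96626762] [ 0.002  0.001 -0.003  0.     0.002  0.002]
```

View pics/w2c.png

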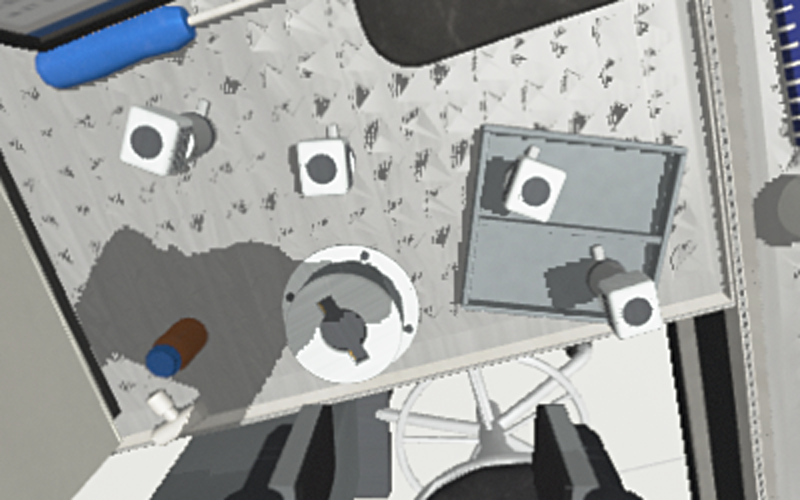

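The crop is sharp. Head bores are at (321,170) for the short plug, (147,141) for the long one, (536,191) for the parked short and (637,307) for the parked long. The socket keyhole is at (344,330), and the rack rim corners are (485,127), (686,150) and (463,305).

```bash
cat >> h.py <<'E'
def head(im,uv,p,z,r=18,thr=200,near=16):
    "bore centroid near uv and yaw of the white head-top quad, on plane z"
    g=cv2.cvtColor(im,cv2.COLOR_RGB2GRAY);f=4
    x0,y0=int(uv[0])-r,int(uv[1])-r
    c=cv2.resize(g[y0:y0+2*r,x0:x0+2*r],None,fx=f,fy=f,interpolation=cv2.INTER_CUBIC)
    back=lambda q:(np.array(q,float)+.5)/f-.5+[x0,y0]
    out={}
    m=(c<110).astype(np.uint8);n,l,st,ce=cv2.connectedComponentsWithStats(m)
    i=min(range(1,n),key=lambda i:np.hypot(*(ce[i]-r*f))+(1e3 if st[i,4]<60 else 0))
    bw=(onz(p,[back(ce[i])],z)[0]);out["bore"]=bw.round(1);out["area"]=st[i,4]
    w=(c>thr).astype(np.uint8)
    cs,_=cv2.findContours(w,cv2.RETR_EXTERNAL,cv2.CHAIN_APPROX_NONE)
    k=max(cs,key=cv2.contourArea)
    W=onz(p,back(k.reshape(-1,2)),z)[:,:2].astype(np.float32)
    rc=cv2.minAreaRect(W);out["rect"]=np.round(np.r_[rc[0],rc[1],rc[2]],1)
    return out
E
python3 - <<'E'
from h import *
p=np.load("w2p.npy",allow_pickle=True).item();im=cv2.imread("pics/w2.png")[:,:,::-1].copy()
F=lambda q:np.array(q)/2+60
for n,q,z in [("short",(321,170),54),("long",(147,141),74),("psh",(536,191),58),("plo",(637,307),78)]:
    for t in(190,215):print(n,head(im,F(q),p,z,r=16,thr=t))
r=onz(p,F([(485,127),(686,150),(652,322),(463,305)]),22);print("rack",r.round(1).tolist(),r.mean(0))
s=onz(p,F([(344,330),(328,299),(361,360)]),40);print("sock",s.round(1).tolist(),np.arctan2(*(s[1]-s[2])[[1,0]]))
g=cv2.cvtColor(im,cv2.COLOR_RGB2GRAY)[190:250,205:265];print("px")
cv2.imwrite("pics/s.png",cv2.resize(im[180:255,195:275,::-1],None,fx=7,fy=7,interpolation=0))
E
```

```text
short {'bore': array([ 586.1, -205.3,   54. ]), 'area': np.int32(2376), 'rect': array([ 584.6, -206.9,   33.7,   27.3,    3.1])}
short {'bore': array([ 586.1, -205.3,   54. ]), 'area': np.int32(2376), 'rect': array([ 586.6, -205.8,   28.6,   24.8,    3.1])}
long {'bore': array([ 602.3, -119.9,   74. ]), 'area': np.int32(2842), 'rect': array([ 602.6, -120.9,   26.1,   30. ,   68.8])}
long {'bore': array([ 602.3, -119.9,   74. ]), 'area': np.int32(2842), 'rect': array([ 602.7, -121. ,   25. ,   29.2,   67.8])}
psh {'bore': array([ 574. , -321.9,   58. ]), 'area': np.int32(778), 'rect': array([ 575.5, -321.6,   25.6,   29.8,   70.7])}
psh {'bore': array([ 574. , -321.9,   58. ]), 'area': np.int32(778), 'rect': array([ 575.3, -321.6,   24.6,   29. ,   71. ])}
plo {'bore': array([ 512.9, -377.5,   78. ]), 'area': np.int32(2195), 'rect': array([ 511.8, -379.5,   35.2,   30. ,   15.4])}
plo {'bore': array([ 512.9, -377.5,   78. ]), 'area': np.int32(2195), 'rect': array([ 511.4, -380.2,   34.9,   28.6,   18. ])}
rack [[606.4, -296.4, 22.0], [594.3, -416.1, 22.0], [485.5, -408.2, 22.0], [496.8, -285.6, 22.0]] [ 545.74209539 -351.59771977   22.        ]
sock [[486.5, -211.8, 40.0], [506.6, -203.0, 40.0], [466.4, -221.6, 40.0]] 0.43342204397600714
px
```

Poses are good: short plug (586,−205.6) at yaw 3°, long plug (602.5,−120.4) at yaw −21.5°, rack centre (546,−352) at yaw −5.7°, socket (486,−212) with the slot at yaw 25°. Grasping the short plug now.

Converted, 22.7 cm / 50 = 0.454, 21.5 cm / 50 = 0.43, -0.05 rad / 2.0944 = -0.0239.

Request:
carry_out:
  commands:
    - [0.05,-0.06,0.08,-0.0239,0.6]
    - [0.089,-0.122,0.16,-0.0239,0.6]
    - [0.089,-0.122,0.24,-0.0239,0.6]
    - [0.089,-0.122,0.3,-0.0239,0.6]
    - [0.089,-0.122,0.37,-0.0239,0.6]
    - [0.089,-0.122,0.43,-0.0239,0.6]
    - [0.089,-0.122,0.454,-0.0239,0.6]
    - [0.089,-0.122,0.454,-0.0239,0.6]
    - [0.089,-0.122,0.454,-0.0239,0.6]
    - [0.089,-0.122,0.454,-0.0239,0.6]
    - [0.089,-0.122,0.454,-0.0239,0.6]
  grip_force: 40

```text
time: 2.92
ee_pos: [587.8, -206.0, 44.3]
eef_rot: [1.0, 0.027, 0.002, 0.001]
wrist_force: [0.9, -0.9, 0.6]
width: 51.2
finger_force: 0.0
```

Request:
carry_out:
  commands:
    - [0,0,0,0,0.2]
    - [0,0,0,0,0.2]
    - [0,0,0,0,0.2]
    - [0,0,0,0,0.2]
    - [0,0,0,0,0.2]
    - [0,0,0,0,0.2]
    - [0,0,0,0,0.2]

```text
time: 3.5
ee_pos: [587.0, -205.5, 43.4]
eef_rot: [1.0, 0.027, 0.001, 0.0]
wrist_force: [-1.4, 0.4, 7.7]
width: 25.7
finger_force: 39.7
```

Converted, 18.3 cm / 50 = 0.366, -2.7 cm / 50 = -0.054, 0.155 rad / 2.0944 = 0.074.

Request:
carry_out:
  commands:
    - [0,0,-0.08,0,0.2]
    - [0,0,-0.16,0,0.2]
    - [-0.014,0.08,-0.18,0.0143,0.2]
    - [-0.026,0.16,-0.18,0.0334,0.2]
    - [-0.04,0.24,-0.18,0.0477,0.2]
    - [-0.05,0.32,-0.18,0.0621,0.2]
    - [-0.054,0.366,-0.18,0.074,0.2]
    - [-0.054,0.366,-0.18,0.074,0.2]
    - [-0.054,0.366,-0.18,0.074,0.2]
    - [-0.054,0.366,-0.16,0.074,0.2]
    - [-0.054,0.366,-0.12,0.074,0.2]
    - [-0.054,0.366,-0.09,0.074,0.2]

```text
time: 4.5
ee_pos: [569.0, -387.6, 85.5]
eef_rot: [0.999, -0.05, -0.0, -0.0]
wrist_force: [-0.1, -0.2, -1.1]
width: 25.0
finger_force: 39.8
```

```bash
python3 - <<'E'
from h import *
s=observe();print(s["time"],s["ee_pos"],s["wrist_force"],s["width"])
print(totool([570,-390,48]))
E
```

```text
4.5 [ 568.95079042 -387.57657817   85.49363799] [-0.12383594 -0.15884908 -1.09693318] 24.97713277790381
[0.13086201 0.23288299 3.74914759]
```

Converted, 3.9 cm / 50 = 0.078, 3.7 cm / 50 = 0.074.

Request:
carry_out:
  commands:
    - [0.002,0.002,0.03,0,0.2]
    - [0.002,0.002,0.06,0,0.2]
    - [0.002,0.002,0.074,0,0.2]
    - [0.002,0.002,0.078,0,0.2]
    - [0.002,0.002,0.078,0,0.2]
    - [0.002,0.002,0.078,0,0.2]

```text
time: 5.0
ee_pos: [570.1, -390.2, 47.4]
eef_rot: [0.999, -0.05, -0.0, -0.0]
wrist_force: [0.5, 0.6, 0.5]
width: 25.0
finger_force: 40.3
```

```bash
python3 - <<'E'
from h import *
s=observe();print(s["time"],s["ee_pos"],s["wrist_force"],s["width"])
cv2.imwrite("pics/m.png",np.hstack([cv2.resize(camera(n)[y:y+130,x:x+130,::-1],None,fx=3,fy=3,interpolation=2) for n,x,y in(("scene",230,190),("side",255,200))]))
E
```

```text
5.0 [ 570.05806693 -390.22624104   47.44244811] [0.48931035 0.5581927  0.5054419 ] 25.028583730691352
```

View pics/m.png

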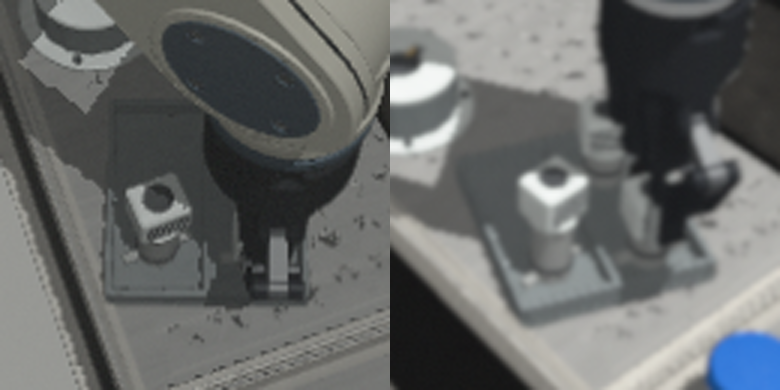

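The plug is in the correct trough, at the free end beside the parked short plug. I'll lower it 0.5 mm, open partly, and lift.

Converted, -15 cm / 50 = -0.3, -13 cm / 50 = -0.26.

Request:
carry_out:
  commands:
    - [0,0,0.001,0,0.2]
    - [0,0,0.001,0,0.46]
    - [0,0,0.001,0,0.46]
    - [0,0,0.001,0,0.46]
    - [0,0,0.001,0,0.46]
    - [0,0,-0.06,0,0.46]
    - [0,0,-0.12,0,0.46]
    - [0,0,-0.18,0,0.46]
    - [0,0,-0.26,0,0.46]
    - [0,0,-0.3,0,0.46]
    - [0,0,-0.3,0,0.46]
    - [0,0,-0.3,0,0.46]

```text
time: 6.1
ee_pos: [570.5, -390.9, 199.6]
eef_rot: [0.999, -0.051, 0.001, 0.001]
wrist_force: [0.2, 0.7, -0.8]
width: 39.1
finger_force: 0.0
```

```bash
python3 - <<'E'
from h import *
s=observe();print(s["time"],s["ee_pos"],s["wrist_force"],s["width"])
p=camera_params("wrist");im=camera("wrist");cv2.imwrite("pics/w3.png",im[:,:,::-1])
for X,z in (((570,-390,58),58),((574.5,-321.6,58),58)):
    uv=proj(p,X)[0];print(uv,head(im,uv,p,z,r=22,thr=200))
s=observe();Z=Ro.from_quat(s["eef_rot"]).as_euler("xyz");print(Z,totool([602.5,-120.4,200]))
E
```

```text
6.1 [ 570.53714946 -390.90044092  199.58150802] [ 0.17391742  0.69208597 -0.76499484] 39.072254030065785
[275.80583137 204.67644348] {'bore': array([ 569. , -389.7,   58. ]), 'area': np.int32(712), 'rect': array([ 569.5, -389.7,   25.4,   29.7,   84.2])}
[200.54660994 207.30121664] {'bore': array([ 572.8, -320.7,   58. ]), 'area': np.int32(2558), 'rect': array([ 581.1, -323.9,   25.4,   18. ,   71.5])}
[ 3.14152545e+00 -9.78917849e-05 -1.01262793e-01] [  0.53851553 -27.182365    -0.23026936]
```

Released. The plug stands at (569,−390) with its bore at the right height, so it is upright. Moving to a view over the socket and the long plug.

Converted, -20.6 cm / 50 = -0.412, -6.2 cm / 50 = -0.124, -0.1 rad / 2.0944 = -0.0477.

Request:
carry_out:
  commands:
    - [-0.024,-0.08,0,-0.0095,0.6]
    - [-0.048,-0.16,0,-0.0191,0.6]
    - [-0.072,-0.24,0,-0.0286,0.6]
    - [-0.096,-0.32,0,-0.0382,0.6]
    - [-0.124,-0.412,0,-0.0477,0.6]
    - [-0.124,-0.412,0,-0.0477,0.6]
    - [-0.124,-0.412,0,-0.0477,0.6]
    - [-0.124,-0.412,0,-0.0477,0.6]
    - [-0.124,-0.412,0,-0.0477,0.6]
    - [-0.124,-0.412,0,-0.0477,0.6]

```text
time: 6.98
ee_pos: [529.3, -180.5, 197.3]
eef_rot: [1.0, -0.001, -0.0, 0.0]
wrist_force: [-0.3, 0.3, 0.1]
width: 51.1
finger_force: 0.0
```

```bash
python3 - <<'E'
from h import *
s=observe();print(s["time"],s["ee_pos"],Ro.from_quat(s["eef_rot"]).as_euler("xyz")[2],s["joint_vel"].round(3))
p=camera_params("wrist");im=camera("wrist");cv2.imwrite("pics/w4.png",im[:,:,::-1]);np.save("w4p.npy",p,allow_pickle=True)
uv=proj(p,(602.5,-120.4,74))[0]
for t in(200,215):print(uv,head(im,uv,p,74,r=24,thr=t))
# rectified top view of the plane z=40 around the socket, 5 px/mm
g=np.mgrid[0:500,0:500];X=np.stack([486.5+50-g[0]/5.,-212+50-g[1]/5.,np.full(g[0].shape,40.)],-1)
m=proj(p,X.reshape(-1,3)).reshape(500,500,2).astype(np.float32)
t=cv2.remap(im,m[...,0],m[...,1],cv2.INTER_CUBIC);cv2.imwrite("pics/top.png",np.hstack([t[:,:,::-1],cv2.resize(im[60:310,60:210,::-1],(300,500))]))
E
```

```text
6.9833 [ 529.2977458  -180.5102747   197.28681186] -0.0027059623845904213 [-0.001 -0.004  0.002  0.003  0.     0.001]
[199.50075515 120.98656441] {'bore': array([ 602.4, -120. ,   74. ]), 'area': np.int32(5087), 'rect': array([ 602.6, -120.6,   25.2,   28.9,   69.6])}
[199.50075515 120.98656441] {'bore': array([ 602.4, -120. ,   74. ]), 'area': np.int32(5087), 'rect': array([ 602.6, -120.7,   24.7,   28.5,   69.6])}
```

View pics/top.png

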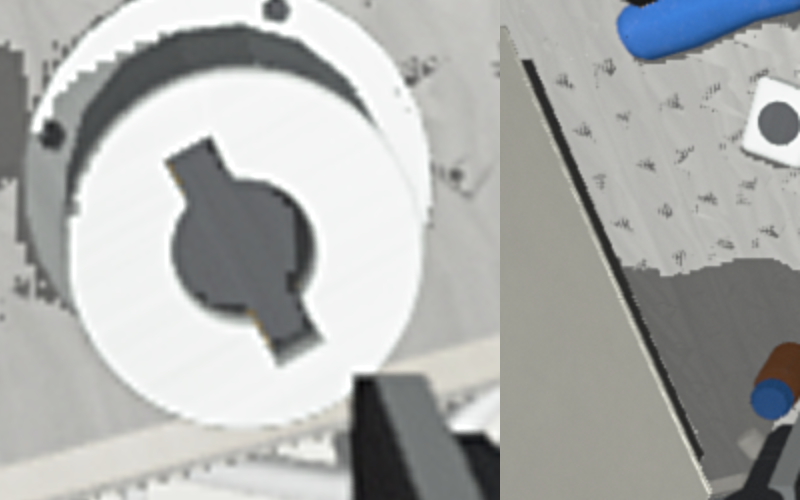

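The rectified top view shows the face plate as a circle spanning columns 68–427. The keyhole is centred near (245,247), with the slot running from (188,150) to (300,352).

```bash
python3 - <<'E'
from h import *
t=cv2.imread("pics/top.png")[:,:500];g=cv2.cvtColor(t,cv2.COLOR_BGR2GRAY)
m=(g<165).astype(np.uint8);n,l,st,ce=cv2.connectedComponentsWithStats(m);i=l[247,245]
c=max(cv2.findContours((l==i).astype(np.uint8),0,1)[0],key=cv2.contourArea);print(st[i],ce[i])
W=lambda q:np.array([486.5+50-q[1]/5,-212+50-q[0]/5])
r=cv2.minAreaRect(c);b=cv2.boxPoints(r);print("slot rect",W(r[0]),np.array(r[1])/5)
v=cv2.fitLine(c,cv2.DIST_L2,0,.01,.01).ravel();mo=cv2.moments(c);print("moments yaw",W((mo["m10"]/mo["m00"],mo["m01"]/mo["m00"])),)
e=[W(x) for x in b];k=max(((e[j]-e[(j+1)%4]) for j in range(4)),key=np.linalg.norm);print("yaw",np.arctan2(k[1],k[0])%np.pi)
a=.5*np.arctan2(2*mo["mu11"],mo["mu20"]-mo["mu02"]);d=-np.array([np.sin(a),np.cos(a)]);print("yaw mom",np.arctan2(d[1],d[0])%np.pi)
w=((g>225)).astype(np.uint8)
# outer edge of face disc: edge points along rays in the lower-left & right sectors
P=[]
for th in np.linspace(0,2*np.pi,180):
    rr=np.arange(165,195,.5);q=np.c_[247+rr*np.cos(th),247+rr*np.sin(th)]
    val=g[q[:,1].astype(int).clip(0,499),q[:,0].astype(int).clip(0,499)].astype(float);dd=np.diff(val)
    j=dd.argmin()
    if dd[j]<-12:P.append(q[j])
P=np.array(P,np.float32)
for _ in range(4):
    A=np.c_[2*P,np.ones(len(P))];x=np.linalg.lstsq(A,(P**2).sum(1),rcond=None)[0];R=np.sqrt(x[2]+x[0]**2+x[1]**2)
    res=np.hypot(*(P-x[:2]).T)-R;P=P[abs(res)<max(1.5,1.5*abs(res).mean())]
print("disc",W(x[:2]),R/5,len(P))
s=observe();print(totool([602.5,-120.4,61]),s["ee_pos"])
E
```

```text
[  165   137   156   227 20810] [243.37342624 249.10937049]
slot rect [ 486.67396545 -210.72818909] [46.15088196 28.51592407]
moments yaw [ 486.6793976  -210.67445286]
yaw 0.9357693
yaw mom 0.5187206474038359
disc [ 486.94185951 -211.07825718] 35.759112287537896 62
[ 7.31262835 -6.03560745 13.63555603] [ 529.22490588 -180.53496839  197.37336268]
```

```bash
python3 - <<'E'
from h import *
t=cv2.imread("pics/top.png")[:,:500];g=cv2.cvtColor(t,cv2.COLOR_BGR2GRAY)
l=cv2.connectedComponents((g<165).astype(np.uint8))[1];ys,xs=np.nonzero(l==l[247,245])
d=np.c_[486.5+50-ys/5,-212+50-xs/5]-[486.8,-210.9];r=np.hypot(*d.T)
for s in(1,-1):
    k=(r>16)&(r<21)&(d[:,0]*s>0);q=d[k].mean(0);print(q,np.arctan2(q[1],q[0])%np.pi)
a,b,w=camera_params("scene"),camera_params("side"),np.load("w2p.npy",allow_pickle=True).item()
X=tri([a,b],[(339,105),(305,160)])
for P in(a,b,w):print(proj(P,X))
# monitor's lower frame edge in w2 (full px) at guessed heights
for z in(30,80,120):print(z,onz(w,[(80,84),(125,66)],z).round())
# where a 40 mm radius head at tool camera would be vs scene picture
for X in((680,-150,190),(680,-150,260),(640,-130,120)):print(X,proj(a,X),proj(b,X))
E
```

```text
[15.76228003  9.24445295] 0.5304280192454063
[-16.10047059  -8.60196078] 0.4906844628320801
[[340.50399703 106.18299187]]
[[303.41150891 159.31592961]]
[[68.13846421 69.52918026]]
30 [[ 651.  -46.   30.]
 [ 668. -100.   30.]]
80 [[ 647.  -76.   80.]
 [ 662. -123.   80.]]
120 [[ 644. -100.  120.]
 [ 658. -141.  120.]]
(680, -150, 190) [[369.90526693  95.30398255]] [[337.56365884 114.5431816 ]]
(680, -150, 260) [[376.89071836  65.39969758]] [[339.97834153  79.20399496]]
(640, -130, 120) [[340.09187731 113.998196  ]] [[312.97886097 145.96016895]]
```

```bash
python3 - <<'E'
from h import *
a,b=camera_params("scene"),camera_params("side")
print(onz(a,[(339,105),(365,148),(390,187),(440,265),(488,343)],25).round(0))
print(onz(b,[(305,162),(400,207),(558,285)],25).round(0))
# left edge in both views: match by epipolar intersection
from scipy.optimize import brentq
for u in((350,70),(360,40)):
    c,d=ray(a,[u]);d=d[0]
    f=lambda t:(lambda q:q[0]-(305+(160-q[1])*13/158))(proj(b,c+d*t)[0])
    for t in np.linspace(.5,1.1,7)*1000:pass
    ts=np.linspace(500,1200,71);v=[f(t) for t in ts]
    for i in range(70):
        if v[i]*v[i+1]<0:print(u,(c+d*brentq(f,ts[i],ts[i+1])).round())
w=np.load("w4p.npy",allow_pickle=True).item();im=cv2.imread("pics/w4.png");cv2.imwrite("pics/w4a.png",cv2.resize(im[0:130,100:560],None,fx=1.7,fy=1.7))
E
```

```text
[[ 664.  -29.   25.]
 [ 698. -142.   25.]
 [ 730. -235.   25.]
 [ 788. -398.   25.]
 [ 838. -543.   25.]]
[[ 663.  -46.   25.]
 [ 767. -271.   25.]
 [ 883. -547.   25.]]
(350, 70) [667. -53. 151.]
(360, 40) [684. -27. 200.]
```

With the tool's x facing forward, the wrist camera would swing to within about 20 mm of the monitor. I'll grasp the long plug with the tool half-turned instead, which leaves the camera on the robot side.

Converted, -1.44 rad / 2.0944 = -0.6875.

Request:
carry_out:
  commands:
    - [0,0,0,-0.0573,0.6]
    - [0,0,0,-0.1146,0.6]
    - [0,0,0,-0.1719,0.6]
    - [0,0,0,-0.2292,0.6]
    - [0,0,0,-0.2865,0.6]
    - [0,0,0,-0.3438,0.6]
    - [0,0,0,-0.4011,0.6]
    - [0,0,0,-0.4584,0.6]
    - [0,0,0,-0.5157,0.6]
    - [0,0,0,-0.573,0.6]
    - [0,0,0,-0.6303,0.6]
    - [0,0,0,-0.6875,0.6]

```text
time: 8.03
ee_pos: [529.1, -180.3, 197.6]
eef_rot: [0.751, 0.661, -0.0, 0.0]
wrist_force: [1.1, 0.1, -0.3]
width: 50.8
finger_force: 0.0
```

Converted, -1.34 rad / 2.0944 = -0.6398.

Request:
carry_out:
  commands:
    - [0,0,0,-0.0573,0.6]
    - [0,0,0,-0.1146,0.6]
    - [0,0,0,-0.1719,0.6]
    - [0,0,0,-0.2292,0.6]
    - [0,0,0,-0.2865,0.6]
    - [0,0,0,-0.3438,0.6]
    - [0,0,0,-0.4011,0.6]
    - [0,0,0,-0.4584,0.6]
    - [0,0,0,-0.5157,0.6]
    - [0,0,0,-0.573,0.6]
    - [0,0,0,-0.6303,0.6]
    - [0,0,0,-0.6398,0.6]

```text
time: 9.03
ee_pos: [529.1, -180.2, 197.6]
eef_rot: [0.179, 0.984, -0.0, -0.0]
wrist_force: [1.1, 0.2, 0.2]
width: 50.9
finger_force: 0.0
```

```bash
python3 - <<'E'
from h import *
s=observe();print(s["time"],s["ee_pos"],Ro.from_quat(s["eef_rot"]).as_euler("xyz"),s["qpos"],s["joint_vel"].round(2))
print(totool([602.6,-120.4,61]))
E
```

```text
9.0333 [ 529.10322141 -180.24950444  197.58980167] [-3.14154791e+00  7.61865449e-06  2.78196875e+00] [-3.49607044e-01  3.92671542e-01  1.81611377e+00 -5.57951937e-05
  9.32800174e-01 -1.56074623e+00] [ 0.   -0.    0.   -0.   -0.   -0.07]
[-4.77317228  8.1892148  13.65865011]
```

Converted, 13.5 cm / 50 = 0.27, 13 cm / 50 = 0.26.

Request:
carry_out:
  commands:
    - [-0.04,0.068,0,0,0.6]
    - [-0.08,0.136,0.04,0,0.6]
    - [-0.096,0.164,0.08,0,0.6]
    - [-0.096,0.164,0.12,0,0.6]
    - [-0.096,0.164,0.15,0,0.6]
    - [-0.096,0.164,0.21,0,0.6]
    - [-0.096,0.164,0.26,0,0.6]
    - [-0.096,0.164,0.27,0,0.6]
    - [-0.096,0.164,0.27,0,0.6]
    - [-0.096,0.164,0.27,0,0.6]
    - [-0.096,0.164,0.27,0,0.6]
  grip_force: 60

```text
time: 9.95
ee_pos: [604.2, -120.1, 64.3]
eef_rot: [0.181, 0.983, -0.0, 0.001]
wrist_force: [-0.4, -0.0, 0.3]
width: 51.0
finger_force: 0.0
```

Request:
carry_out:
  commands:
    - [0,0,0,0,0.2]
    - [0,0,0,0,0.2]
    - [0,0,0,0,0.2]
    - [0,0,0,0,0.2]
    - [0,0,0,0,0.2]
    - [0,0,0,0,0.2]
    - [0,0,0,0,0.2]

```text
time: 10.53
ee_pos: [604.0, -119.8, 64.3]
eef_rot: [0.18, 0.984, -0.0, 0.001]
wrist_force: [-1.6, 0.2, 7.6]
width: 25.0
finger_force: 58.8
```

Converted, -9 cm / 50 = -0.18, -6 cm / 50 = -0.12.

Request:
carry_out:
  commands:
    - [0,0,-0.06,0,0.2]
    - [0,0,-0.12,0,0.2]
    - [0,0,-0.18,0,0.2]
    - [0,0,-0.18,0,0.2]
    - [0,0,-0.18,0,0.2]
    - [0,0,-0.18,0,0.2]
    - [0,0,-0.18,0,0.2]
    - [0,0,-0.18,0,0.2]

```text
time: 11.2
ee_pos: [602.0, -119.3, 151.3]
eef_rot: [0.18, 0.984, 0.0, -0.001]
wrist_force: [0.5, -0.4, -1.6]
width: 25.5
finger_force: 59.5
```

```bash
python3 - <<'E'
from h import *
s=observe();print(s["time"],s["ee_pos"],s["wrist_force"],s["width"])
p=camera_params("wrist")
im=camera("wrist");b=camera("side")
a=totool([486.8,-210.9,130]);print(a, "turn",Ro.from_quat(s["eef_rot"]).as_euler("xyz")[2]-(np.pi+.5))
q=proj(p,s["ee_pos"])[0].astype(int);print(q)
cv2.imwrite("pics/g.png",np.hstack([cv2.resize(im[200:400,180:380,::-1],None,fx=2,fy=2,interpolation=2),cv2.resize(b[100:240,240:380,::-1],(400,400),interpolation=2)]))
E
```

```text
11.2 [ 602.04179782 -119.34833493  151.26984326] [ 0.52420915 -0.3745067  -1.57167136] 25.450921768629374
[  7.55271934 -12.65270708   2.17214323] turn -0.8628490008077958
[274 291]
```

View pics/g.png

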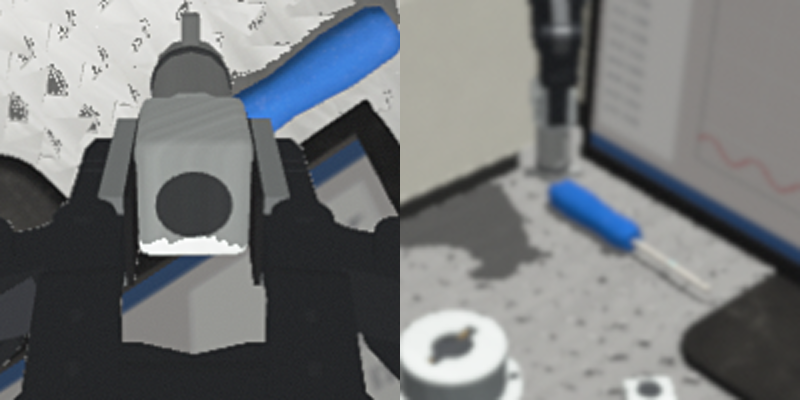

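The long plug is held upright, with its bore at crop (194,204). I'll measure its offset in the grip and compute the move to the socket.

```bash
python3 - <<'E'
from h import *
s=observe();p=camera_params("wrist");im=camera("wrist");R=Ro.from_quat(s["eef_rot"])
g=cv2.cvtColor(im,cv2.COLOR_RGB2GRAY)[285:320,252:302];m=(g<85).astype(np.uint8)
n,l,st,ce=cv2.connectedComponentsWithStats(m);i=l[17,25];print(st[i],ce[i])
B=onz(p,[ce[i]+[252,285]],s["ee_pos"][2]+9.7)[0];off=R.inv().apply(B-s["ee_pos"]);print("bore off in tool",off)
yaw=np.pi+.5
for ox in(1.2,off[0]):
    T=np.array([486.8,-210.9,120])-ox*np.array([np.cos(yaw),np.sin(yaw),0]);print(ox,T,totool(T))
E
```

```text
[  6   1  38  32 958] [24.44258873 16.76826722]
bore off in tool [ 1.17293282  0.84107978 -9.69779798]
1.2 [ 487.85309907 -210.32468935  120.        ] [  7.48935199 -12.5624431    3.18609725]
1.1729328159680292 [ 487.82934539 -210.33766605  120.        ] [  7.49111235 -12.56449917   3.18610094]
```

Converted, -12.56 cm / 50 = -0.2512, 2.2 cm / 50 = 0.044, -0.86 rad / 2.0944 = -0.4106.

Request:
carry_out:
  commands:
    - [0.03,-0.05,0,-0.0573,0.2]
    - [0.06,-0.1,0,-0.1146,0.2]
    - [0.09,-0.15,0,-0.1719,0.2]
    - [0.12,-0.2,0,-0.2292,0.2]
    - [0.15,-0.2512,0.014,-0.2865,0.2]
    - [0.15,-0.2512,0.03,-0.3438,0.2]
    - [0.15,-0.2512,0.044,-0.4011,0.2]
    - [0.15,-0.2512,0.044,-0.4106,0.2]
    - [0.15,-0.2512,0.044,-0.4106,0.2]
    - [0.15,-0.2512,0.044,-0.4106,0.2]
    - [0.15,-0.2512,0.044,-0.4106,0.2]
    - [0.15,-0.2512,0.044,-0.4106,0.2]

```text
time: 12.35
ee_pos: [488.8, -210.3, 131.1]
eef_rot: [-0.246, 0.969, -0.0, 0.0]
wrist_force: [0.4, -0.8, -1.0]
width: 25.1
finger_force: 59.4
```

```bash
python3 - <<'E'
from h import *
s=observe();R=Ro.from_quat(s["eef_rot"]);y=R.as_euler("xyz");print(s["time"],s["ee_pos"],y%(2*np.pi),s["qpos"],s["joint_vel"].round(3))
T=np.array([487.85,-210.33,s["ee_pos"][2]]);print(totool(T))
E
```

```text
12.35 [ 488.78027931 -210.25171545  131.08014961] [3.14209323e+00 3.91308056e-04 3.63779937e+00] [-4.28602362e-01  4.59546722e-01  1.91181529e+00  1.59801048e-05
  7.69595368e-01 -2.49561678e+00] [-0.002 -0.001  0.     0.001 -0.001 -0.008]
[ 8.55353502e-02  3.74056394e-02 -5.21951559e-05]
```

Converted, 3.4 cm / 50 = 0.068, 0.04 cm / 50 = 0.0008, 0.02 rad / 2.0944 = 0.0095.

Request:
carry_out:
  commands:
    - [0.0018,0.0008,0.02,0.0095,0.2]
    - [0.0018,0.0008,0.04,0.0095,0.2]
    - [0.0018,0.0008,0.05,0.0095,0.2]
    - [0.0018,0.0008,0.056,0.0095,0.2]
    - [0.0018,0.0008,0.062,0.0095,0.2]
    - [0.0018,0.0008,0.068,0.0095,0.2]
    - [0.0018,0.0008,0.068,0.0095,0.2]
    - [0.0018,0.0008,0.068,0.0095,0.2]

```text
time: 13.02
ee_pos: [487.3, -210.5, 96.7]
eef_rot: [-0.236, 0.972, 0.0, -0.0]
wrist_force: [0.2, 0.2, -0.8]
width: 24.8
finger_force: 59.6
```

```bash
python3 - <<'E'
from h import *
s=observe();print(s["time"],s["ee_pos"],s["wrist_force"],s["torque"],s["qpos"][5])
E
```

```text
13.0167 [ 487.33675639 -210.49871378   96.66844662] [ 0.23775123  0.18292218 -0.78880412] [ 0.08538029  0.0205878  -0.0135618 ] -2.4780982193515158
```

The plug passed through the keyhole without touching. Pressing against the spring now.

Converted, 0.9 cm / 50 = 0.018, 0.8 cm / 50 = 0.016.

Request:
carry_out:
  commands:
    - [0,0,0.004,0,0.2]
    - [0,0,0.008,0,0.2]
    - [0,0,0.012,0,0.2]
    - [0,0,0.016,0,0.2]
    - [0,0,0.018,0,0.2]
    - [0,0,0.018,0,0.2]
    - [0,0,0.018,0,0.2]

```text
time: 13.6
ee_pos: [487.7, -210.6, 88.1]
eef_rot: [-0.236, 0.972, -0.0, 0.0]
wrist_force: [-0.9, -0.7, 6.8]
width: 25.1
finger_force: 60.4
```

Converted, -0.12 cm / 50 = -0.0024, -0.11 cm / 50 = -0.0022, 0.12 rad / 2.0944 = 0.0573.

Request:
carry_out:
  commands:
    - [0,-0.0002,0,0.0573,0.2]
    - [0,-0.0006,0,0.1146,0.2]
    - [0.0002,-0.0008,0,0.1719,0.2]
    - [0.0002,-0.0012,0,0.2292,0.2]
    - [0.0004,-0.0014,0,0.2865,0.2]
    - [0.0006,-0.0016,0,0.3438,0.2]
    - [0.0008,-0.0018,0,0.4011,0.2]
    - [0.001,-0.002,0,0.4584,0.2]
    - [0.0012,-0.002,0,0.5061,0.2]
    - [0.0014,-0.0022,0,0.5539,0.2]
    - [0.0016,-0.0022,0,0.6016,0.2]
    - [0.0018,-0.0024,0,0.6398,0.2]

```text
time: 14.6
ee_pos: [487.9, -212.3, 88.4]
eef_rot: [0.42, 0.907, -0.0, 0.001]
wrist_force: [-0.3, 0.2, 6.8]
width: 25.1
finger_force: 60.3
```

```bash
python3 - <<'E'
from h import *
s=observe();print(s["time"],s["ee_pos"],s["wrist_force"],s["torque"],Ro.from_quat(s["eef_rot"]).as_euler("xyz")[2]%6.2832)
E
```

```text
14.6 [ 487.89256433 -212.3007542    88.35591992] [-0.34748679  0.21881782  6.82116948] [ 0.06396543 -0.01085045  0.17047154] 2.2743731288107725
```

Converted, 0.02 cm / 50 = 0.0004, 0.01 cm / 50 = 0.0002, 0.05 rad / 2.0944 = 0.0239.

Request:
carry_out:
  commands:
    - [0.0002,0,0,0.0239,0.2]
    - [0.0002,0,0,0.0477,0.2]
    - [0.0004,0,0,0.0716,0.2]
    - [0.0004,0,0,0.0716,0.2]
    - [0.0004,0,0,0.0716,0.2]

```text
time: 15.02
ee_pos: [487.8, -212.4, 88.4]
eef_rot: [0.485, 0.875, -0.0, 0.001]
wrist_force: [-0.2, -1.8, 6.7]
width: 25.2
finger_force: 60.4
```

```bash
python3 - <<'E'
from h import *
s=observe();print(s["time"],s["ee_pos"],s["wrist_force"],s["torque"],Ro.from_quat(s["eef_rot"]).as_euler("xyz")[2]%6.2832)
E
```

```text
15.0167 [ 487.75926514 -212.43387799   88.40306197] [-0.15654711 -1.78217649  6.73295767] [-2.85008413e-01 -2.80738076e-04  3.34116564e-01] 2.129667277129668
```

The torque jumped to 0.33 N m, so the plug is against the stop. Holding there, then checking the rack plugs before handing in.

Request:
carry_out:
  commands:
    - [0,0,0,0,0.2]
    - [0,0,0,0,0.2]
    - [0,0,0,0,0.2]
    - [0,0,0,0,0.2]
    - [0,0,0,0,0.2]
    - [0,0,0,0,0.2]

```text
time: 15.52
ee_pos: [487.8, -212.5, 88.4]
eef_rot: [0.485, 0.875, -0.0, 0.001]
wrist_force: [-0.1, -1.1, 6.6]
width: 24.9
finger_force: 60.4
```

```bash
python3 - <<'E'
from h import *
s=observe();print(s["time"],s["ee_pos"],s["wrist_force"],s["torque"],s["finger_force"],Ro.from_quat(s["eef_rot"]).as_euler("xyz")[2]%6.2832)
cv2.imwrite("pics/f.png",np.hstack([cv2.resize(camera(n)[y:y+200,x:x+200,::-1],None,fx=2,fy=2,interpolation=2) for n,x,y in(("scene",200,110),("side",190,150))]))
E
```

```text
15.5167 [ 487.76622971 -212.46483303   88.39219176] [-0.10054702 -1.05604637  6.59311503] [-0.20958168  0.06236968  0.31715319] 60.44627666473389 2.1299001427064166
```

View pics/f.png

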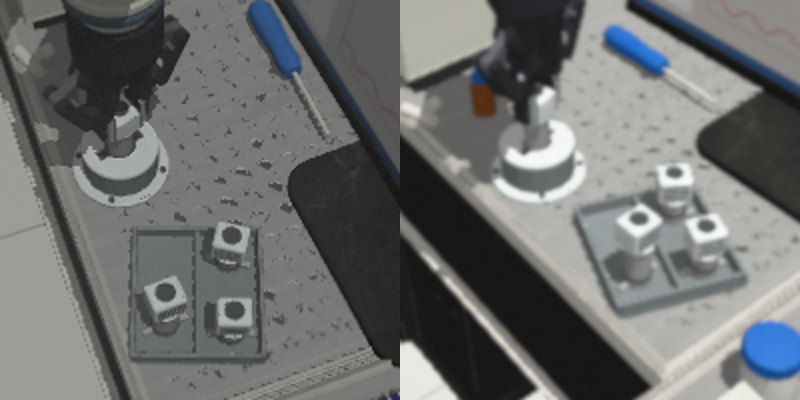

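Both short plugs stand in the right trough, near (232,245) and (234,315), and the parked long plug is in the left one at (165,300). The table's long plug is held turned in the socket, and the bystanders are where they were. Handing in.

```bash
python3 -c "from station import *;print(finish_job())"
```

```text
the job is handed in; nothing more can be done
None
```

The job is handed in at about 15.5 s: the short plug stands released in the short-plug row, and the long plug is pressed in, turned clockwise to its stop and still gripped at about 60 N; no pass/fail verdict was returned.

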